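# Close up the sample chamber

## Robot

A 6-joint arm with a two-finger parallel gripper is mounted at the origin on a cart in front of the work surface, level with it; the furniture and walls round the work are solid. World frame = base frame: x ahead of the robot, y to its left, z up, the work surface at z = 0. Lengths are in mm, angles in rad, forces in N, time in s.
With the tool pointing down it reaches from about 400 to 925 mm from the base axis. Payload 12.5 kg.
Tool frame: the origin (TCP) lies between the finger pads; the fingertips stand 17 mm ahead of it and the grasp point (between the pads) lies 2 mm behind it; z points along the fingers, y is the line along which they close (so a half turn about z gives the same grasp; the last joint's range is limited). The gripper opens to 95 mm and grips with 3 to 60 N. Pads are 20 mm wide; open, the fingers measure 119 mm over their backs; the gripper's body (75 mm by 180 mm) begins 59 mm behind the grasp point.
Start: joints at [-1.317, 0.491, 1.559, -0, 1.092, -0.106], TCP at [220.078, -584.988, 231.661] pointing down, gripper open.
Joint ranges: [-3.1, 3.1], [-0.84, 2.19], [0.05, 2.79], [-1.13, 4.28], [0.06, 2.93], [-2.69, 2.69]. Speed limits (rad/s): [2.22, 2.22, 2.79, 3.14, 3.14, 3.14].

## Interface

Orientations are given as a 3x3 rotation matrix whose columns are the frame's x, y, z axes.
In Python, from cell import arm, grab_frame, workorder gives the robot as it stands. The module is installed in compiled form; this text tells all that it offers.
- The arm moves only by the tool drive_tool, never from a script. Its argument "series" is text: rows parted by semicolons, each of 7 numbers parted by spaces: the closure, from 0 (fully open) to 1 (shut), then the shift along the tool's x, y, z normalised to -1 to 1, where 1 is 500 mm, then the turn, a rotation vector about the tool's x, y, z normalised to -1 to 1, where 1 is 60 degrees. In form: claw tx ty tz rx ry rz; .... A call has 1 to 10 rows; each row is the pose to reach, as a shift and turn from the pose commanded when the call began, along the tool's axes at that moment; what a row does not reach only later rows make up. A row lasts 1/12 s, in which the tool goes at most 41.7 mm and 7.16 degrees, less where a joint would pass 70% of its speed; a pose out of reach is approached as far as the arm can. A call with a number of a shift or a turn outside -1 to 1 is refused whole. A call with a gripper value outside its range is refused whole. The fingers move at their own pace and stop on an object; "force" is the grip in N (left out, the last holds). Time passes only in rows, so rows that repeat a pose let the fingers close. It gives the time, the measured TCP pose, the force, the opening and the grip force at its end, in the units of the state.
- arm.observe(): the state, without advancing time (a new reading comes with each control period).
- grab_frame(name): name is "scene" or "top" or "wrist"; returns a dict with "frame" (480x640x3 uint8, red, green, blue), "fx", "fy", "cx", "cy" (pixels), "extrinsics" (4x4, takes a point from world to camera coordinates); the wrist camera has in their place "T_tool_cam" (4x4, takes a point from camera to tool coordinates, whose origin is the TCP and whose axes are the flange's). Camera axes: x right, y down, z forward; pixel columns grow to the right and rows downward; lengths in mm; the calibration is good to about 2 mm. The wrist camera is an equidistant fisheye: a pixel r from the principal point sees the ray r / f radians off the axis. A picture is of the moment at which its call begins: read the wrist's pose just before it. There is no depth.
- workorder.finish_job(): hands the job in; it is judged then, once.
The state is a dict: "t": time; "q": joint angles; "qd": joint speeds; "tau": joint torques, N m; "position": TCP position; "tool_rot": TCP orientation; "wrist_force": force on the tool from outside, world axes, zero at the start; "moment": the same for the moment, N m; "opening": opening from 0.0 (shut) to 1.0 (fully open); "grasp_force": force on a finger pad.
Only numpy, scipy, OpenCV 4.12 (cv2) and the standard library are available. Lean on these libraries where they do the work, as an engineer would, in place of code of your own. Each camera call takes 0.05 s, during which the arm holds its last target. There are 200 camera calls.

## Task

Put the samples away in the small drying chamber by pushing only, without grasping or lifting anything. First, with the blue door still wide open, push the orange front of the sample tray with the fingertips until the tray is fully home, keeping both vials on it upright and untouched; then push the blue door shut against the chamber. Leave the other things on the bench where they stand.

Things in the scene. Friction and masses are not known exactly. Their poses are not given: they have to be found in the camera images.
- chamber: Low white chamber, fixed. Origin: centre of its underside; -x is its open front (towards the robot), y to its left, z up. Walls span x -90..+80, y -80..+80 mm; walls 80 mm high, roof (starts at x -62, partly clear) 86 mm, rear hood 92 mm. Bay 135 mm wide. Its 4 mm thick base runs out in front as a ledge, 160 mm wide, to x = -205 mm; the tray slides on it.
- sample_tray: Loose steel tray, 160 mm (x) by 131 mm (y), 0.3 to 0.6 kg, sliding along the chamber's x with 2 mm play each side; side rims 14 mm, floor 4 mm. Origin: centre of its underside, axes as the chamber's. Starts 50 to 90 mm out. Fully home it touches the back wall, its origin at chamber x = -12, z = 4 mm. A few newtons push it.
- tray_front (a point): Centre of the outer face of the tray's orange front plate (131 mm wide, 74 mm high, 8 mm thick, 28 mm top flange, no handle), 80 mm in front of the tray's origin and 40 mm above its underside, grey disc: push here, along the chamber's +x. Outer half sample_tray_c0, inner half sample_tray_c1. With the tray home this face stands 2 mm in front of the walls.
- door_panel (a joint): Blue door on an upright hinge at the chamber's left front edge. 0 = shut, flat across the front; grows as it swings out to the front and left; starts at 1.5 to 1.8 rad (pointing to the robot), stop at 2.0; stays where left (friction 0.05 N m). 164 mm wide, 8 mm thick, 8 to 82 mm above the bench; a black lip 7 mm proud on the outer face, 152 to 160 mm from the hinge.
- door_hinge (a point): Point on the door's hinge line, 45 mm above the bench, at chamber x = -96, y = +82 mm. Its axes turn with the door (parallel to the chamber's when shut): -y runs along the door to its free edge, -x points out of the outer face, which lies 8 mm from the hinge line; the inner face passes through the hinge line.
- door_push (a point): Point on the door's outer face, 115 mm from the hinge line, half way up (45 mm above the bench): a good place to push. Same axes as door_hinge. The panel's outer half is door_panel_c0, its inner half door_panel_c1.
- red_vial: Glass vial with red cap, 22 mm across, 46 mm tall, 30 g, standing free on the tray floor. Origin: centre of its underside, z up.
- black_vial: Glass vial with black cap, 18 mm across, 40 mm tall, 30 g, standing free on the tray floor. Origin: centre of its underside, z up.
- white_pot: White pot, 37 mm across, 34 mm tall, a loose bystander on the bench, right of the chamber's front. Origin: centre of its underside.
- beaker: Empty clear beaker, 45 mm across, 58 mm tall, a loose bystander to the left of the chamber. Origin: centre of its underside.
- dropper_bottle: Brown dropper bottle with black cap, 30 mm across, 78 mm tall, a loose bystander to the right. Origin: centre of its underside.
- glue: White stick with red cap, 25 mm across, 86 mm tall, a loose bystander to the right, nearer the robot. Origin: centre of its underside.

How it is judged:
By the outcome, as a careful person would: the job done as asked, in the order asked, and still so for the second after the job is handed in, with the robot touching nothing.
It also fails if it takes over 53 s, if anything falls off the work surface, if the arm or the gripper's body presses on something with over 40 N, if the wrist force passes 120 N, or if a joint passes its speed limit or range.

## Working session

There is one attempt and no reset: what is moved stays moved. The work goes in short steps, Python scripts to look and compute and a tool call to move; the robot and the scene stay as the last step left them, time stands still between calls to the robot, and variables do not carry over. Pictures are saved under pics/ and viewed, at most 10 in all, crops included, and the job is handed in when it is done.

Besides the shell and the picture viewer there is one more tool, called after "Emit:" by a JSON object that holds its "fn" and its "kwargs", one argument or row to a line. drive_tool: Moves the arm, as the interface text tells. Scaled input: -1 to 1 covers 500 mm each way for a shift and 60 degrees each way for a turn. Its arguments: {"type":"object","properties":{"series":{"type":"string"},"force":{"type":"number"}},"required":["series"]}

```bash
mkdir -p pics
python3 - <<'E'
from cell import arm, grab_frame
import cv2,numpy as np,pickle
s=arm.observe();print({k:np.round(v,3).tolist() for k,v in s.items()})
for n in("scene","top"):
    g=grab_frame(n);pickle.dump(g,open(n+'.pkl','wb'))
    cv2.imwrite(f'pics/{n}0.png',g['frame'][:,:,::-1])
    print(n,g['fx'],g['fy'],g['cx'],g['cy'],np.round(g['extrinsics'],3).tolist())
E
```

```text
{'t': 0.0, 'q': [-1.317, 0.492, 1.559, 0.0, 1.092, -0.106], 'qd': [0.0, 0.001, -0.0, -0.0, 0.001, 0.001], 'tau': [0.002, -61.263, -25.817, 0.069, 0.048, -0.0], 'position': [220.035, -584.757, 231.073], 'tool_rot': [[0.936, 0.352, -0.0], [0.352, -0.936, 0.001], [0.0, -0.001, -1.0]], 'wrist_force': [0.072, -0.178, 0.211], 'moment': [-0.014, 0.045, -0.024], 'grasp_force': 0.0, 'opening': 1.001}
scene 435.8605786964416 435.8605786964416 309.987534112729 236.81992706500668 [[-0.012, -1.0, -0.0, 93.709], [-0.861, 0.01, -0.508, 515.932], [0.508, -0.006, -0.861, 633.287], [0.0, 0.0, 0.0, 1.0]]
top 560.5337853943947 560.5337853943947 324.23409953161206 238.66352412711876 [[-0.023, -1.0, 0.001, 108.309], [-0.987, 0.022, -0.16, 555.241], [0.16, -0.004, -0.987, 1145.734], [0.0, 0.0, 0.0, 1.0]]
```

View pics/top0.png

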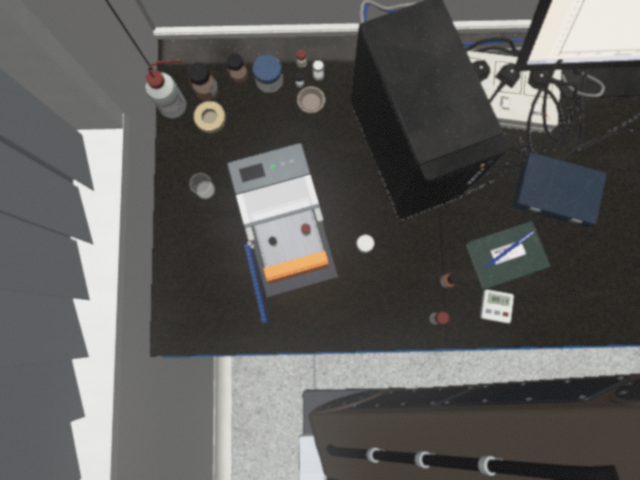

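View pics/scene0.png

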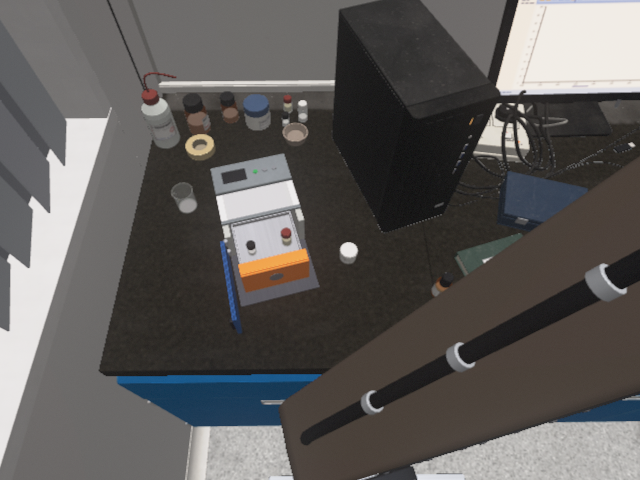

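The top view shows the chamber around (285,215): hood corners near (229,162) and (303,145), orange front near (295,267), door from (249,245) to (265,321). The scene view shows the same, with the grey disc near (277,277). I'll enlarge both to pick corners.

Run:
```python
import pickle,cv2,numpy as np
a=pickle.load(open('top.pkl','rb'))['frame'][140:330,222:346]
b=pickle.load(open('scene.pkl','rb'))['frame'][150:340,203:327]
f=lambda i:cv2.resize(i,None,fx=3.1,fy=3.1,interpolation=cv2.INTER_CUBIC)
cv2.imwrite('pics/crop0.png',np.hstack([f(a),f(b)])[:,:,::-1]);print(f(a).shape)
```

```text
(589, 384, 3)
```

View pics/crop0.png

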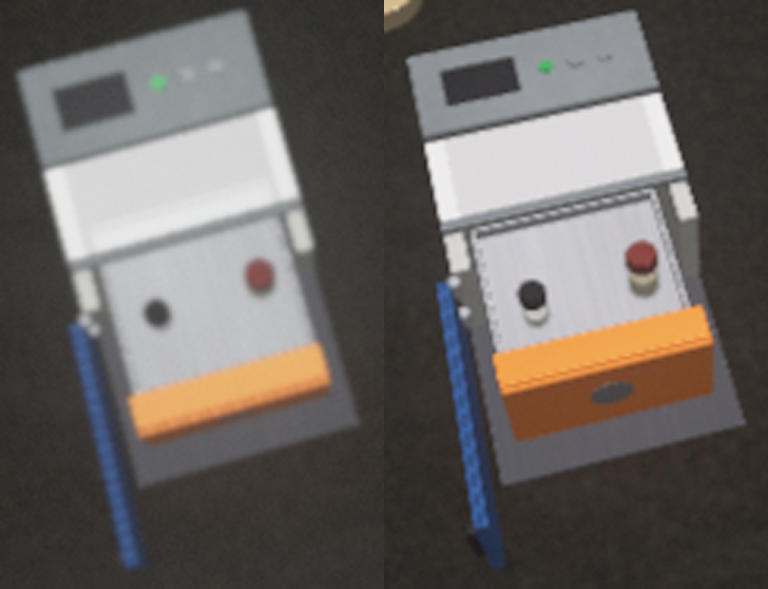

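The crop shows the hood's back corners, ledge front corners, grey disc (scene crop 612,393), orange plate and door end clearly. I'll fit chamber pose, tray slide and door angle from these.

```bash
cat > geo.py <<'E'
import pickle,numpy as np
from scipy.optimize import least_squares
G={n:pickle.load(open(n+'.pkl','rb')) for n in('top','scene')}
def proj(n,P):
    g=G[n];c=g['extrinsics'][:3,:3]@P+g['extrinsics'][:3,3]
    return np.array([g['fx']*c[0]/c[2]+g['cx'],g['fy']*c[1]/c[2]+g['cy']])
def ray(n,uv,z):
    g=G[n];R=g['extrinsics'][:3,:3];o=-R.T@g['extrinsics'][:3,3]
    d=R.T@np.array([(uv[0]-g['cx'])/g['fx'],(uv[1]-g['cy'])/g['fy'],1]);return o+d*(z-o[2])/d[2]
off={'top':(222,140),'scene':(203-384/3.1,150)}
px=lambda n,u,v:np.array([u/3.1+off[n][0],v/3.1+off[n][1]])
W=lambda p,c:np.array([p[0]+np.cos(p[2])*c[0]-np.sin(p[2])*c[1],p[1]+np.sin(p[2])*c[0]+np.cos(p[2])*c[1],c[2]])
def door(q,r,t,z): # r along door, t outward
    # shut: along=-y, outward=-x ; opening swings free end to -x then +y
    u=np.array([-np.sin(q),-np.cos(q)]);n=np.array([-np.cos(q),np.sin(q)])
    return (*(np.array([-96,82])+r*u+t*n),z)
E
cat > fit.py <<'E'
from geo import *
ch=[('top',17,73,80,80,92),('top',247,10,80,-80,92),('top',140,487,-205,80,4),('top',358,424,-205,-80,4),
('scene',407,60,80,80,92),('scene',636,10,80,-80,92),('scene',502,486,-205,80,4),('scene',744,424,-205,-80,4)]
tr=[('scene',612,393,0,44),('scene',516,440,65.5,6),('scene',713,390,-65.5,6)]
dr=[('top',133,567,164,4,82),('scene',488,527,164,4,82),('scene',503,568,164,0,8)]
def res(p):
    r=[proj(n,W(p,(x,y,z)))-px(n,u,v) for n,u,v,x,y,z in ch]
    r+=[proj(n,W(p,(p[3],y,z)))-px(n,u,v) for n,u,v,y,z in tr]
    r+=[proj(n,W(p,door(p[4],*d)))-px(n,u,v) for n,u,v,*d in dr]
    return np.concatenate(r)
s=least_squares(res,[600,150,0.2,-160,1.6],loss='soft_l1');p=s.x
np.save('p.npy',p);print(p,'\n',np.round(res(p).reshape(-1,2),1).tolist())
print('tray out',-92-p[3],'front',W(p,(p[3],0,44)),'home',W(p,(-92,0,44)),'hinge',W(p,(-96,82,45)),'tip',W(p,door(p[4],164,8,45)))
for n,uvs in(('top',[(130,400),(320,347),(143,437),(330,385)]),('scene',[(495,358),(706,308),(503,392),(712,338)])):
    print('flange',n,[np.round(np.array([[np.cos(p[2]),np.sin(p[2])],[-np.sin(p[2]),np.cos(p[2])]])@(ray(n,px(n,*uv),78)[:2]-p[:2])) for uv in uvs])
E
python3 fit.py
```

```text
[ 6.57924413e+02  1.96957276e+02  2.53421576e-01 -1.76449454e+02
  1.59256831e+00] 
 [[-0.4, -1.1], [-0.6, -0.8], [-0.6, -0.1], [0.2, 0.0], [-0.0, -0.9], [0.2, -0.1], [0.1, 0.6], [0.8, 0.8], [-0.1, -0.8], [-0.0, 0.1], [0.1, 0.6], [0.1, -0.5], [-1.1, 0.9], [2.0, 0.6]]
tray out 84.4494538569976 front [487.1107125  152.71827274  44.        ] home [568.8628711  173.89124659  44.        ] hinge [544.43177775 252.26931545  45.        ] tip [382.97571462 222.4039563   45.        ]
flange top [array([-155.,   64.]), array([-155.,  -66.]), array([-181.,   62.]), array([-181.,  -65.])]
flange scene [array([-153.,   65.]), array([-153.,  -67.]), array([-177.,   64.]), array([-174.,  -65.])]
```

```bash
cat > mv.py <<'E'
# usage: mv.py yaw_deg(tool x rel. to chamber x) cx cy z [cx cy z ...]  chamber-frame TCP targets -> normalised row values
import sys
from geo import *
from cell import arm
from scipy.spatial.transform import Rotation as R
p=np.load('p.npy');s=arm.observe();T=np.array(s['tool_rot']);P=np.array(s['position'])
a=[float(v) for v in sys.argv[1:]];y=p[2]+np.radians(a[0])
D=np.array([[np.cos(y),np.sin(y),0],[np.sin(y),-np.cos(y),0],[0,0,-1]])
rv=np.degrees(R.from_matrix(T.T@D).as_rotvec())/60
for i in range(1,len(a),3):
    w=W(p,a[i:i+3]);print(np.round(w,1),np.round(T.T@(w-P)/500,4),np.round(rv,4))
c,sn=np.cos(p[2]),np.sin(p[2])
print('chamber pos',np.round(np.array([[c,sn],[-sn,c]])@(P[:2]-p[:2]),1),P[2],'F',np.round(s['wrist_force'],1),'t',s['t'],'open',s['opening'],'q',np.round(s['q'],2))
E
python3 mv.py 0 -350 -500 200 -235 0 200 -235 0 40
python3 -c "
from geo import *
p=np.load('p.npy')
for n,u in dict(pot=(366,245),drop=(448,283),glue=(436,319),tower=(403,216),black=(222+157/3.1,140+313/3.1),red=(222+259/3.1,140+276/3.1),beaker=(205,193)).items(): print(n,np.round(ray('top',u,40 if n!='tower' else 0)))"
```

```text
[ 444.5 -374.8  200. ] [ 0.568  -0.2349  0.0626] [-9.000e-04 -1.000e-04  1.016e-01]
[430.4 138.  200. ] [ 0.9029 -1.2048  0.0635] [-9.000e-04 -1.000e-04  1.016e-01]
[430.4 138.   40. ] [ 0.9028 -1.2045  0.3835] [-9.000e-04 -1.000e-04  1.016e-01]
chamber pos [-619.9 -647. ] 231.14304857096914 F [ 0.2 -0.2  0.2] t 0.1 open 0.9988735882964798 q [-1.32  0.49  1.56  0.    1.09 -0.11]
pot [543.   7.  40.]
drop [ 458. -163.   40.]
glue [ 383. -133.   40.]
tower [612. -80.   0.]
black [556. 206.  40.]
red [580. 135.  40.]
beaker [664. 351.  40.]
```

Emit:
{"fn": "drive_tool", "kwargs": {
  "series": "1 0.568 -0.235 0.06 0 0 0.1;1 0.568 -0.235 0.06 0 0 0.1;1 0.568 -0.235 0.06 0 0 0.1;1 0.568 -0.235 0.06 0 0 0.1;1 0.568 -0.235 0.06 0 0 0.1;1 0.568 -0.235 0.06 0 0 0.1;1 0.568 -0.235 0.06 0 0 0.1;1 0.568 -0.235 0.06 0 0 0.1;1 0.568 -0.235 0.06 0 0 0.1",
  "force": 20
}}

```text
t: 0.85
position: [446.7, -372.1, 201.0]
tool_rot: [[0.967, 0.256, -0.0], [0.256, -0.967, 0.001], [-0.0, -0.001, -1.0]]
wrist_force: [0.1, 0.1, 0.1]
opening: 0.427
grasp_force: 0.0
```

```bash
python3 mv.py 0 -235 0 200 -235 0 40
```

```text
[430.4 138.  200. ] [ 0.2299 -0.9946  0.0031] [-0.0011  0.0002  0.0054]
[430.4 138.   40. ] [ 0.23   -0.9942  0.3231] [-0.0011  0.0002  0.0054]
chamber pos [-347.2 -498. ] 200.9970700514766 F [0.1 0.1 0.1] t 0.85 open 0.4267138404588854 q [-0.81  0.46  1.7   0.    0.98  0.5 ]
```

Emit:
{"fn": "drive_tool", "kwargs": {
  "series": "1 0.23 -0.994 0 0 0 0.006;1 0.23 -0.994 0 0 0 0.006;1 0.23 -0.994 0 0 0 0.006;1 0.23 -0.994 0 0 0 0.006;1 0.23 -0.994 0 0 0 0.006;1 0.23 -0.994 0 0 0 0.006;1 0.23 -0.994 0 0 0 0.006;1 0.23 -0.994 0 0 0 0.006;1 0.23 -0.994 0 0 0 0.006;1 0.23 -0.994 0 0 0 0.006"
}}

```text
t: 1.68
position: [432.5, 42.5, 201.8]
tool_rot: [[0.969, 0.245, 0.0], [0.245, -0.969, -0.0], [0.0, 0.0, -1.0]]
wrist_force: [0.5, -1.0, -0.2]
opening: 0.003
grasp_force: 0.0
```

```bash
python3 mv.py 0 -235 0 200 -235 0 40
```

```text
[430.4 138.  200. ] [ 0.0428 -0.1862  0.0035] [ 0.0003 -0.0002 -0.0054]
[430.4 138.   40. ] [ 0.0427 -0.1863  0.3235] [ 0.0003 -0.0002 -0.0054]
chamber pos [-256.9  -93. ] 201.77510133974275 F [ 0.5 -1.  -0.2] t 1.6833 open 0.0026710691295327564 q [-0.05  0.26  2.04 -0.    0.84  1.27]
```

Emit:
{"fn": "drive_tool", "kwargs": {
  "series": "1 0.043 -0.186 0 0 0 0;1 0.043 -0.186 0 0 0 0;1 0.043 -0.186 0 0 0 0;1 0.043 -0.186 0.1 0 0 0;1 0.043 -0.186 0.2 0 0 0;1 0.043 -0.186 0.28 0 0 0;1 0.043 -0.186 0.324 0 0 0;1 0.043 -0.186 0.324 0 0 0;1 0.043 -0.186 0.324 0 0 0;1 0.043 -0.186 0.324 0 0 0"
}}

```text
t: 2.52
position: [431.7, 136.6, 41.1]
tool_rot: [[0.969, 0.246, 0.001], [0.246, -0.969, 0.0], [0.001, 0.0, -1.0]]
wrist_force: [0.4, -0.4, -0.2]
opening: 0.006
grasp_force: 0.0
```

```bash
python3 mv.py 0 -192 0 40 -145 0 40 -102 0 40
python3 - <<'E'
from cell import grab_frame
import cv2,numpy as np
a=grab_frame('scene')['frame'][100:400,150:450]
b=grab_frame('top')['frame'][120:340,190:410]
cv2.imwrite('pics/c1.png',np.hstack([cv2.resize(a,(400,400)),cv2.resize(b,(400,400))])[:,:,::-1])
E
```

```text
[472.1 148.8  40. ] [ 0.0842 -0.0039  0.0024] [ 0.0002 -0.0013 -0.0049]
[517.6 160.6  40. ] [ 0.1782 -0.0043  0.0025] [ 0.0002 -0.0013 -0.0049]
[559.2 171.4  40. ] [ 0.2642 -0.0048  0.0026] [ 0.0002 -0.0013 -0.0049]
chamber pos [-234.1   -1.7] 41.12957941794006 F [ 0.4 -0.4 -0.2] t 2.5167 open 0.005791083024490765 q [ 0.16  0.58  2.15 -0.    0.42  1.48]
```

View pics/c1.png

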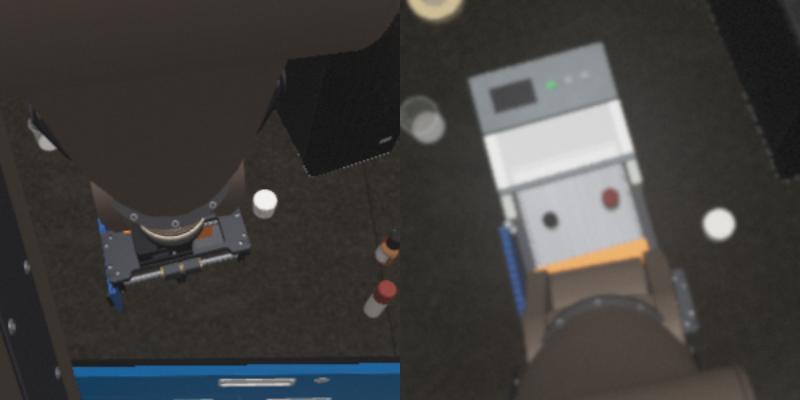

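The top view shows the gripper behind the orange front (at 590,255 in the composite), with both vials upright; the body overlaps the door only from above, without contact. Approaching slowly.

Emit:
{"fn": "drive_tool", "kwargs": {
  "series": "1 0.03 -0.004 0.002 0 0 -0.005;1 0.06 -0.004 0.002 0 0 -0.005;1 0.075 -0.004 0.002 0 0 -0.005;1 0.08 -0.004 0.002 0 0 -0.005;1 0.085 -0.004 0.002 0 0 -0.005;1 0.09 -0.004 0.002 0 0 -0.005;1 0.095 -0.004 0.002 0 0 -0.005;1 0.1 -0.004 0.002 0 0 -0.005;1 0.105 -0.004 0.002 0 0 -0.005;1 0.11 -0.004 0.002 0 0 -0.005"
}}

```text
t: 3.45
position: [483.6, 152.4, 38.6]
tool_rot: [[0.968, 0.251, -0.001], [0.251, -0.968, -0.0], [-0.001, 0.0, -1.0]]
wrist_force: [-2.2, -0.3, 1.8]
opening: 0.006
grasp_force: 1.2
```

```bash
python3 mv.py 0 -145 0 40 -102 0 40
```

```text
[517.6 160.6  40. ] [ 0.0699  0.0011 -0.0029] [0.     0.0006 0.0006]
[559.2 171.4  40. ] [ 0.1559  0.0012 -0.003 ] [0.     0.0006 0.0006]
chamber pos [-179.9    0.5] 38.559451006292164 F [-2.2 -0.3  1.8] t 3.45 open 0.005907108335879433 q [ 0.17  0.62  2.01 -0.    0.51  1.49]
```

Emit:
{"fn": "drive_tool", "kwargs": {
  "series": "1 0.006 0 -0.001 0 0 0;1 0.012 0 -0.002 0 0 0;1 0.018 0 -0.002 0 0 0;1 0.024 0 -0.002 0 0 0;1 0.03 0 -0.002 0 0 0;1 0.036 0 -0.002 0 0 0;1 0.042 0 -0.002 0 0 0;1 0.048 0 -0.002 0 0 0;1 0.054 0 -0.002 0 0 0;1 0.06 0 -0.002 0 0 0"
}}

```text
t: 4.28
position: [513.1, 160.0, 39.6]
tool_rot: [[0.968, 0.251, 0.0], [0.251, -0.968, -0.0], [0.0, 0.0, -1.0]]
wrist_force: [-1.1, -0.0, 0.9]
opening: 0.005
grasp_force: 0.8
```

```bash
python3 mv.py 0 -120 0 40 -102 0 40
```

```text
[541.8 166.9  40. ] [ 0.059   0.0011 -0.0008] [ 0.0001 -0.      0.0006]
[559.2 171.4  40. ] [ 0.095   0.0012 -0.0008] [ 0.0001 -0.      0.0006]
chamber pos [-149.5    0.6] 39.61108410971803 F [-1.1 -0.   0.9] t 4.2833 open 0.005165258559291554 q [ 0.18  0.64  1.94 -0.    0.56  1.5 ]
```

Emit:
{"fn": "drive_tool", "kwargs": {
  "series": "1 0.006 0 0 0 0 0;1 0.012 0 0 0 0 0;1 0.018 0 0 0 0 0;1 0.024 0 0 0 0 0;1 0.03 0 0 0 0 0;1 0.036 0 0 0 0 0;1 0.042 0 0 0 0 0;1 0.048 0 0 0 0 0;1 0.054 0 0 0 0 0;1 0.06 0 0 0 0 0"
}}

```text
t: 5.12
position: [542.1, 167.5, 39.6]
tool_rot: [[0.968, 0.251, 0.0], [0.251, -0.968, -0.0], [-0.0, 0.0, -1.0]]
wrist_force: [-2.0, -0.1, 0.3]
opening: 0.008
grasp_force: 0.8
```

Emit:
{"fn": "drive_tool", "kwargs": {
  "series": "1 0.004 0 0 0 0 0;1 0.007 0 0 0 0 0;1 0.01 0 0 0 0 0;1 0.013 0 0 0 0 0;1 0.016 0 0 0 0 0;1 0.018 0 0 0 0 0;1 0.02 0 0 0 0 0;1 0.022 0 0 0 0 0;1 0.024 0 0 0 0 0;1 0.024 0 0 0 0 0"
}}

```text
t: 5.95
position: [553.7, 170.5, 39.6]
tool_rot: [[0.968, 0.251, 0.0], [0.251, -0.968, -0.0], [0.0, 0.0, -1.0]]
wrist_force: [0.1, -0.7, -0.4]
opening: 0.004
grasp_force: 0.2
```

```bash
python3 mv.py 0 -102 0 40
```

```text
[559.2 171.4  40. ] [ 0.0111  0.0011 -0.0008] [ 0.0001 -0.0003  0.0005]
chamber pos [-107.5    0.6] 39.59065364142264 F [ 0.1 -0.7 -0.4] t 5.95 open 0.003713802874858597 q [ 0.18  0.68  1.83 -0.    0.63  1.5 ]
```

Emit:
{"fn": "drive_tool", "kwargs": {
  "series": "1 0.002 0 0 0 0 0;1 0.004 0 0 0 0 0;1 0.006 0 0 0 0 0;1 0.007 0 0 0 0 0;1 0.008 0 0 0 0 0;1 0.009 0 0 0 0 0;1 0.01 0 0 0 0 0"
}}

```text
t: 6.53
position: [558.3, 171.7, 39.6]
tool_rot: [[0.968, 0.251, -0.0], [0.251, -0.968, -0.0], [-0.0, 0.0, -1.0]]
wrist_force: [-2.1, 0.1, 1.0]
opening: 0.003
grasp_force: 1.0
```

Emit:
{"fn": "drive_tool", "kwargs": {
  "series": "1 0.001 0 0 0 0 0;1 0.002 0 0 0 0 0;1 0.003 0 0 0 0 0;1 0.004 0 0 0 0 0"
}}

```text
t: 6.87
position: [559.2, 172.0, 39.6]
tool_rot: [[0.968, 0.251, -0.002], [0.251, -0.968, -0.001], [-0.002, 0.0, -1.0]]
wrist_force: [-10.0, -3.2, 6.5]
opening: 0.005
grasp_force: 5.2
```

Emit:
{"fn": "drive_tool", "kwargs": {
  "series": "1 0.001 0 0 0 0 0;1 0.002 0 0 0 0 0;1 0.002 0 0 0 0 0"
}}

```text
t: 7.12
position: [559.1, 172.0, 39.6]
tool_rot: [[0.968, 0.251, -0.005], [0.251, -0.968, -0.001], [-0.005, -0.0, -1.0]]
wrist_force: [-13.3, -4.3, 9.4]
opening: 0.005
grasp_force: 6.8
```

```bash
python3 mv.py 0 -102 0 40 -140 0 40 -140 0 180
```

```text
[559.2 171.4  40. ] [-0.0002  0.0012 -0.0007] [-0.      0.0045  0.0007]
[522.4 161.9  40. ] [-0.0762  0.0011 -0.0004] [-0.      0.0045  0.0007]
[522.4 161.9 180. ] [-0.0776  0.0011 -0.2804] [-0.      0.0045  0.0007]
chamber pos [-101.9    0.6] 39.63814889248375 F [-13.3  -4.3   9.4] t 7.1167 open 0.005315422999780994 q [ 0.19  0.69  1.82 -0.    0.64  1.5 ]
```

Emit:
{"fn": "drive_tool", "kwargs": {
  "series": "1 -0.01 0 0 0 0 0;1 -0.04 0 0 0 0 0;1 -0.08 0 0 0 0 0;1 -0.12 0 -0.04 0 0 0;1 -0.16 0 -0.12 0 0 0;1 -0.2 0 -0.2 0 0 0;1 -0.218 0 -0.24 0 0 0;1 -0.218 -0.06 -0.24 0 0 0;1 -0.218 -0.14 -0.24 0 0 0;1 -0.218 -0.22 -0.24 0 0 0"
}}

```text
t: 7.95
position: [428.3, 252.5, 160.6]
tool_rot: [[0.969, 0.249, 0.003], [0.249, -0.969, 0.001], [0.003, -0.0, -1.0]]
wrist_force: [0.6, 0.5, -0.3]
opening: 0.004
grasp_force: 0.0
```

```bash
cat > arc.py <<'E'
# usage: arc.py gap z q1 q2 ... : row values for finger pushing at 115 mm; first line relative to measured pose
import sys
from geo import *
from cell import arm
from scipy.spatial.transform import Rotation as R
p=np.load('p.npy');s=arm.observe();T=np.array(s['tool_rot']);P=np.array(s['position'])
a=[float(v) for v in sys.argv[1:]]
for q in a[2:]:
    w=W(p,door(q,115,20+a[0],a[1]));y=p[2]+np.pi/2-q
    D=np.array([[np.cos(y),np.sin(y),0],[np.sin(y),-np.cos(y),0],[0,0,-1]])
    print(q,np.round(w),np.round(T.T@(w-P)/500,3),np.round(R.from_matrix(T.T@D).as_rotvec()[2]*3/np.pi,3))
print(P,'F',np.round(s['wrist_force'],1),'t',s['t'],'q',np.round(s['q'],2))
E
python3 arc.py 20 150 1.592; python3 arc.py 20 50 1.592
python3 - <<'E'
from cell import grab_frame
import cv2,numpy as np
a=grab_frame('scene')['frame'][100:400,150:450]
b=grab_frame('top')['frame'][130:330,200:400]
cv2.imwrite('pics/c2.png',np.hstack([cv2.resize(a,(400,400)),cv2.resize(b,(400,400))])[:,:,::-1])
E
```

```text
1.592 [423. 265. 150.] [-0.004 -0.026  0.021] 0.018
[428.27449118 252.48445888 160.64684415] F [ 0.6  0.5 -0.3] t 7.95 q [ 0.4   0.4   1.95 -0.    0.78  1.72]
1.592 [423. 265.  50.] [-0.004 -0.026  0.221] 0.018
[428.27449118 252.48445888 160.64684415] F [ 0.6  0.5 -0.3] t 7.95 q [ 0.4   0.4   1.95 -0.    0.78  1.72]
```

View pics/c2.png

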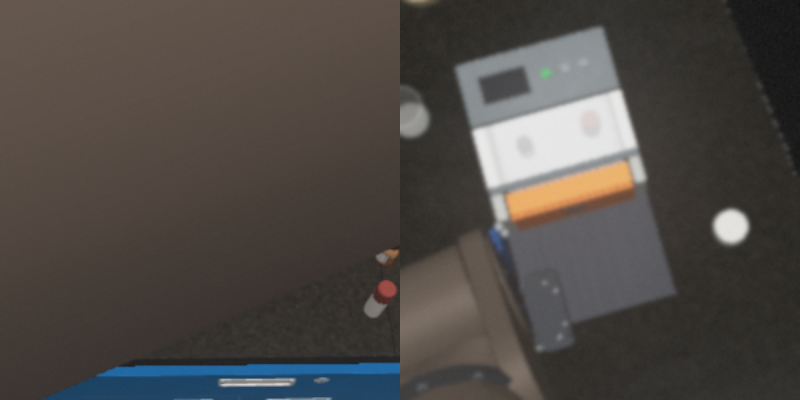

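The tray front is flush with the walls (570,190), and both vials show upright through the clear roof (525,145 and 590,123). Now I'll go down on the door's outer side.

Emit:
{"fn": "drive_tool", "kwargs": {
  "series": "1 -0.004 -0.026 0 0 0 0.016;1 -0.004 -0.026 0.02 0 0 0.016;1 -0.004 -0.026 0.06 0 0 0.016;1 -0.004 -0.026 0.1 0 0 0.016;1 -0.004 -0.026 0.14 0 0 0.016;1 -0.004 -0.026 0.18 0 0 0.016;1 -0.004 -0.026 0.21 0 0 0.016;1 -0.004 -0.026 0.221 0 0 0.016;1 -0.004 -0.026 0.221 0 0 0.016"
}}

```text
t: 8.8
position: [422.7, 263.2, 48.1]
tool_rot: [[0.972, 0.235, -0.001], [0.235, -0.972, -0.001], [-0.002, 0.0, -1.0]]
wrist_force: [0.4, -0.1, 0.0]
opening: -0.0
grasp_force: 0.0
```

```bash
python3 arc.py 10 50 1.592;python3 arc.py 0 50 1.592 1.56 1.52 1.48 1.44 1.4 1.36 1.32
```

```text
1.592 [426. 255.  50.] [ 0.002  0.017 -0.004] 0.004
[422.74166073 263.1939284   48.13812945] F [ 0.4 -0.1  0. ] t 8.8 q [ 0.42  0.6   2.03 -0.    0.52  1.76]
1.592 [428. 245.  50.] [ 0.002  0.037 -0.004] 0.004
1.56 [428. 242.  50.] [ 0.     0.045 -0.004] -0.026
1.52 [429. 237.  50.] [-0.001  0.054 -0.004] -0.064
1.48 [429. 232.  50.] [-0.002  0.063 -0.004] -0.102
1.44 [430. 228.  50.] [-0.002  0.073 -0.004] -0.141
1.4 [431. 223.  50.] [-0.002  0.082 -0.004] -0.179
1.36 [433. 219.  50.] [-0.002  0.091 -0.004] -0.217
1.32 [434. 214.  50.] [-0.001  0.101 -0.004] -0.255
[422.74166073 263.1939284   48.13812945] F [ 0.4 -0.1  0. ] t 8.8 q [ 0.42  0.6   2.03 -0.    0.52  1.76]
```

Emit:
{"fn": "drive_tool", "kwargs": {
  "series": "1 0.002 0.018 -0.003 0 0 0;1 0.002 0.028 -0.004 0 0 0;1 0.002 0.037 -0.004 0 0 0;1 0 0.045 -0.004 0 0 -0.026;1 -0.001 0.054 -0.004 0 0 -0.064;1 -0.002 0.063 -0.004 0 0 -0.102;1 -0.002 0.073 -0.004 0 0 -0.141;1 -0.002 0.082 -0.004 0 0 -0.179;1 -0.002 0.091 -0.004 0 0 -0.217;1 -0.001 0.101 -0.004 0 0 -0.255"
}}

```text
t: 9.63
position: [434.6, 213.9, 51.9]
tool_rot: [[0.875, 0.485, 0.001], [0.485, -0.875, 0.0], [0.001, 0.0, -1.0]]
wrist_force: [0.1, 0.6, -0.2]
opening: 0.006
grasp_force: 0.3
```

```bash
python3 arc.py 0 50 1.32 1.28 1.24 1.2 1.15 1.1 1.05 1.0 0.95 0.9 0.85 0.8
```

```text
1.32 [434. 214.  50.] [-0.001 -0.001  0.004] 0.002
1.28 [436. 210.  50.] [-0.002  0.008  0.004] -0.037
1.24 [437. 206.  50.] [-0.003  0.017  0.004] -0.075
1.2 [439. 201.  50.] [-0.004  0.027  0.004] -0.113
1.15 [442. 196.  50.] [-0.004  0.038  0.004] -0.161
1.1 [445. 191.  50.] [-0.004  0.05   0.004] -0.208
1.05 [448. 186.  50.] [-0.003  0.062  0.004] -0.256
1.0 [452. 181.  50.] [-0.002  0.073  0.004] -0.304
0.95 [455. 177.  50.] [0.    0.085 0.004] -0.352
0.9 [459. 173.  50.] [0.003 0.096 0.004] -0.399
0.85 [463. 168.  50.] [0.006 0.107 0.004] -0.447
0.8 [468. 164.  50.] [0.01  0.118 0.004] -0.495
[434.63931277 213.90120303  51.91710573] F [ 0.1  0.6 -0.2] t 9.6333 q [ 0.32  0.58  2.06 -0.    0.5   1.39]
```

Emit:
{"fn": "drive_tool", "kwargs": {
  "series": "1 -0.002 0.008 0.002 0 0 -0.037;1 -0.003 0.017 0.004 0 0 -0.075;1 -0.004 0.027 0.004 0 0 -0.113;1 -0.004 0.038 0.004 0 0 -0.161;1 -0.004 0.05 0.004 0 0 -0.208;1 -0.003 0.062 0.004 0 0 -0.256;1 -0.002 0.073 0.004 0 0 -0.304;1 0 0.085 0.004 0 0 -0.352;1 0.003 0.096 0.004 0 0 -0.399;1 0.006 0.107 0.004 0 0 -0.447"
}}

```text
t: 10.47
position: [463.1, 168.4, 49.9]
tool_rot: [[0.562, 0.827, 0.001], [0.827, -0.562, 0.0], [0.001, 0.001, -1.0]]
wrist_force: [-0.9, 1.0, 0.2]
opening: 0.002
grasp_force: 0.3
```

```bash
python3 arc.py 0 50 .85 .8 .75 .7 .65 .6 .55 .5 .45 .4 .35
python3 - <<'E'
from cell import grab_frame
import cv2,numpy as np
a=grab_frame('scene')['frame'][100:400,150:450]
b=grab_frame('top')['frame'][130:330,200:400]
cv2.imwrite('pics/c3.png',np.hstack([cv2.resize(a,(400,400)),cv2.resize(b,(400,400))])[:,:,::-1])
E
```

```text
0.85 [463. 168.  50.] [ 0.  0. -0.] 0.0
0.8 [468. 164.  50.] [-0.001  0.012 -0.   ] -0.048
0.75 [472. 161.  50.] [-0.003  0.023 -0.   ] -0.095
0.7 [477. 157.  50.] [-0.003  0.035 -0.   ] -0.143
0.65 [482. 154.  50.] [-0.003  0.047 -0.   ] -0.191
0.6 [487. 151.  50.] [-0.003  0.058 -0.   ] -0.239
0.55 [492. 148.  50.] [-0.001  0.07  -0.   ] -0.286
0.5 [497. 146.  50.] [ 0.     0.082 -0.   ] -0.334
0.45 [502. 143.  50.] [ 0.003  0.093 -0.   ] -0.382
0.4 [508. 141.  50.] [ 0.006  0.104 -0.   ] -0.43
0.35 [513. 140.  50.] [ 0.009  0.115 -0.   ] -0.477
[463.08924642 168.36685698  49.88850834] F [-0.9  1.   0.2] t 10.4667 q [ 0.21  0.59  2.04 -0.    0.51  0.81]
```

View pics/c3.png

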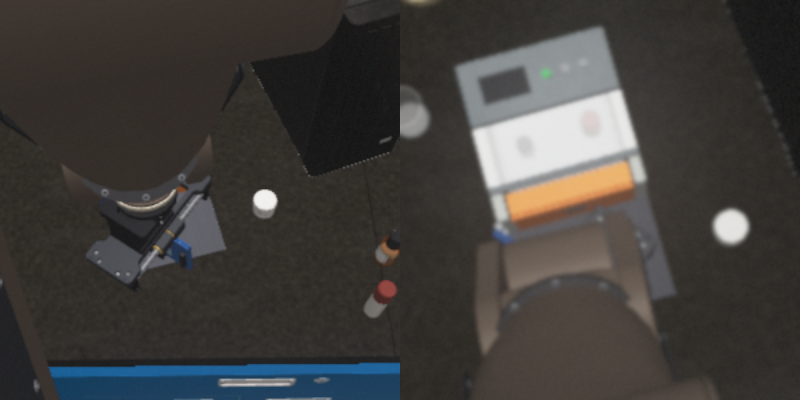

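The scene view shows the blue door (180,250) swung half way with the finger; the tray is still home and the pot is untouched. Continuing.

Emit:
{"fn": "drive_tool", "kwargs": {
  "series": "1 -0.001 0.012 0 0 0 -0.048;1 -0.003 0.023 0 0 0 -0.095;1 -0.003 0.035 0 0 0 -0.143;1 -0.003 0.047 0 0 0 -0.191;1 -0.003 0.058 0 0 0 -0.239;1 -0.001 0.07 0 0 0 -0.286;1 0 0.082 0 0 0 -0.334;1 0.003 0.093 0 0 0 -0.382;1 0.006 0.104 0 0 0 -0.43;1 0.009 0.115 0 0 0 -0.477"
}}

```text
t: 11.4
position: [512.8, 140.2, 49.6]
tool_rot: [[0.098, 0.995, 0.0], [0.995, -0.098, -0.0], [0.0, 0.0, -1.0]]
wrist_force: [-0.2, 0.6, 0.9]
opening: 0.003
grasp_force: 0.3
```

```bash
python3 arc.py 0 50 .35 .3 .25 .2 .16 .12 .09 .06 .04 .02 0
```

```text
0.35 [513. 140.  50.] [-0.001  0.001 -0.001] -0.002
0.3 [519. 138.  50.] [-0.002  0.013 -0.001] -0.05
0.25 [525. 137.  50.] [-0.004  0.025 -0.001] -0.097
0.2 [531. 136.  50.] [-0.004  0.036 -0.001] -0.145
0.16 [535. 136.  50.] [-0.004  0.046 -0.001] -0.183
0.12 [540. 136.  50.] [-0.004  0.055 -0.001] -0.222
0.09 [543. 136.  50.] [-0.003  0.062 -0.001] -0.25
0.06 [547. 136.  50.] [-0.002  0.069 -0.001] -0.279
0.04 [549. 136.  50.] [-0.002  0.073 -0.001] -0.298
0.02 [552. 136.  50.] [-0.001  0.078 -0.001] -0.317
0.0 [554. 136.  50.] [-0.     0.083 -0.001] -0.336
[512.7697028  140.18829272  49.55468821] F [-0.2  0.6  0.9] t 11.4 q [ 0.14  0.62  1.95 -0.    0.57  0.24]
```

Emit:
{"fn": "drive_tool", "kwargs": {
  "series": "1 -0.002 0.013 0 0 0 -0.05;1 -0.003 0.025 0 0 0 -0.097;1 -0.004 0.036 0 0 0 -0.145;1 -0.004 0.046 0 0 0 -0.183;1 -0.004 0.055 0 0 0 -0.222;1 -0.003 0.062 0 0 0 -0.25;1 -0.002 0.069 0 0 0 -0.279;1 -0.002 0.073 0 0 0 -0.298;1 -0.001 0.077 0 0 0 -0.317;1 0 0.08 0 0 0 -0.336"
}}

```text
t: 12.23
position: [552.6, 136.4, 49.3]
tool_rot: [[-0.251, 0.968, 0.0], [0.968, 0.251, -0.0], [-0.0, 0.0, -1.0]]
wrist_force: [-0.8, -0.2, -0.1]
opening: 0.004
grasp_force: 0.2
```

```bash
python3 arc.py 0 50 0; python3 arc.py -4 50 0
```

```text
0.0 [554. 136.  50.] [-0.002  0.002 -0.001] -0.0
[552.60295139 136.39744795  49.34964544] F [-0.8 -0.2 -0.1] t 12.2333 q [ 0.13  0.66  1.86 -0.    0.63 -0.13]
0.0 [558. 137.  50.] [-0.002  0.01  -0.001] -0.0
[552.60295139 136.39744795  49.34964544] F [-0.8 -0.2 -0.1] t 12.2333 q [ 0.13  0.66  1.86 -0.    0.63 -0.13]
```

Now creep in until the force tells that the door is against its stop.

Emit:
{"fn": "drive_tool", "kwargs": {
  "series": "1 0 0.001 0 0 0 0;1 0 0.002 0 0 0 0;1 0 0.003 0 0 0 0;1 0 0.004 0 0 0 0;1 0 0.005 0 0 0 0;1 0 0.006 0 0 0 0"
}}

```text
t: 12.73
position: [555.5, 137.2, 49.1]
tool_rot: [[-0.25, 0.968, -0.0], [0.968, 0.25, -0.0], [-0.0, -0.0, -1.0]]
wrist_force: [-1.0, -0.0, 0.2]
opening: 0.004
grasp_force: 0.2
```

Emit:
{"fn": "drive_tool", "kwargs": {
  "series": "1 0 0.001 0 0 0 0;1 0 0.002 0 0 0 0;1 0 0.003 0 0 0 0;1 0 0.004 0 0 0 0"
}}

```text
t: 13.07
position: [556.5, 137.5, 49.0]
tool_rot: [[-0.25, 0.968, -0.002], [0.968, 0.25, -0.001], [0.0, -0.002, -1.0]]
wrist_force: [-7.2, -3.6, 4.2]
opening: 0.005
grasp_force: 4.1
```

Emit:
{"fn": "drive_tool", "kwargs": {
  "series": "1 0 0.002 0 0 0 0;1 0 0.002 0 0 0 0;1 0 0.002 0 0 0 0"
}}

```text
t: 13.32
position: [556.6, 137.5, 49.0]
tool_rot: [[-0.25, 0.968, -0.004], [0.968, 0.25, -0.001], [0.0, -0.004, -1.0]]
wrist_force: [-9.0, -4.2, 5.4]
opening: 0.006
grasp_force: 5.7
```

Emit:
{"fn": "drive_tool", "kwargs": {
  "series": "1 0 -0.01 0 0 0 0;1 0 -0.03 0 0 0 0;1 0 -0.08 0 0 0 0;1 0 -0.14 -0.04 0 0 0;1 0 -0.2 -0.12 0 0 0;1 -0.08 -0.22 -0.2 0 0 0;1 -0.16 -0.22 -0.28 0 0 0;1 -0.24 -0.22 -0.3 0 0 0;1 -0.32 -0.22 -0.3 0 0 0;1 -0.4 -0.22 -0.3 0 0 0"
}}

```text
t: 14.15
position: [496.2, -59.3, 199.0]
tool_rot: [[-0.251, 0.968, 0.004], [0.968, 0.251, -0.001], [-0.002, 0.004, -1.0]]
wrist_force: [1.0, 0.4, 0.2]
opening: 0.006
grasp_force: 0.0
```

Emit:
{"fn": "drive_tool", "kwargs": {
  "series": "1 -0.08 0 0 0 0 0;1 -0.16 0 0 0 0 0;1 -0.24 0 0 0 0 0;1 -0.32 0 0 0 0 0;1 -0.4 0 0 0 0 0;1 -0.4 0 0 0 0 0;1 -0.4 0 0 0 0 0"
}}

```text
t: 14.73
position: [545.5, -252.9, 196.0]
tool_rot: [[-0.248, 0.969, 0.0], [0.969, 0.248, 0.0], [-0.0, 0.0, -1.0]]
wrist_force: [0.2, 0.3, -0.2]
opening: 0.008
grasp_force: 0.0
```

Run:
```python
from cell import grab_frame,arm
import cv2,numpy as np
print(np.round(arm.observe()['wrist_force'],1))
a=grab_frame('scene')['frame'][140:340,180:380]
b=grab_frame('top')['frame'][130:330,200:400]
cv2.imwrite('pics/c4.png',np.hstack([cv2.resize(a,(400,400)),cv2.resize(b,(400,400))])[:,:,::-1])
```

```text
[ 0.2  0.3 -0.2]
```

View pics/c4.png

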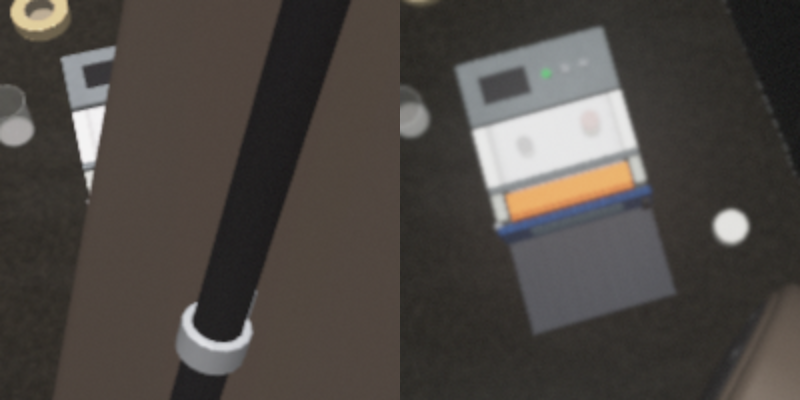

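The top view shows the door flat across the front (500,233 to 650,190), the tray home, both vials upright and the pot and beaker unmoved. The robot touches nothing, so I'll hand in.

```bash
python3 -c "
from cell import workorder
print(workorder.finish_job())"
```

```text
the job is handed in; nothing more can be done
None
```

The job is handed in: the tray is fully home with both vials upright, and the blue door was then pushed shut with the arm clear of everything; the pot and beaker had not moved in the last picture, which did not show the dropper bottle or glue stick.

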